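Find the hidden catch of a market stall's cash till

ROBOT

A 7-joint arm with a two-finger parallel gripper is mounted at the origin on the work surface. World frame = base frame: x ahead of the robot, y to its left, z up, the work surface at z = 0. Lengths are in m, angles in rad, forces in N, time in s.
With the tool pointing down it reaches from about 0.4 to 0.9 m from the base axis. Payload 5.6 kg.
Tool frame: the origin (TCP) lies midway between the tips of the shut fingers; the grasp point (between the pads) lies 19 mm behind it; y points along the fingers, z is the direction in which the jaws open and shut, and the axes are right-handed (so a half turn about y gives the same grasp; the last joint's range is limited). The gripper opens to 92 mm and grips with 3 to 60 N. Pads are 20 mm wide; open, the fingers measure 128 mm over their backs; the gripper's body (75 mm by 189 mm) begins 69 mm behind the grasp point.
Start: joints at [-1.149, 0.468, -0.012, 1.603, 0.006, 1.071, -0.056], TCP at [0.291, 0.581, 0.215] pointing down, gripper open.
Joint ranges: [-2.53, 2.53], [-0.31, 2.02], [-1.57, 1.55], [0.28, 2.44], [-1.29, 4.43], [0.15, 1.84], [-2.92, 2.92]. Speed limits (rad/s): [2.57, 2.57, 3.14, 3.14, 3.14, 3.14, 3.14].

INTERFACE

Orientations are given as a 3x3 rotation matrix whose columns are the frame's x, y, z axes.
In Python, from station import env, effector, solver, viewer, workorder, search_frame, tip_of gives the robot as it stands. Calls block until the motion is done:
- env.reach(position, orientation): joint-space move of the TCP to a pose.
- env.movel(position, frame=None, rate=0.15): straight line of the TCP; frame=None keeps the orientation; rate is the mean speed in m/s.
- env.goto_joints(angles): joint-space move.
- effector.release() and effector.grasp(squeeze=None): open the fingers fully, or close them until they stop; squeeze is the grip in N (None keeps the last).
- env.pause(seconds).
- solver.inverse_kinematics(position, orientation): joint angles nearest the present ones, or None.
- env.sense(): the state.
- viewer.read_camera(name): name is "scene" or "side" or "wrist"; returns (picture, depth): 384x512x3 uint8, red, green, blue; 384x512 float32, m along the optical axis (not along the pixel's ray), 0 where there is no reading.
- viewer.camera_info(name): a dict with "intrinsics" (3x3 intrinsics, pixels), "eye" and "rotation" of the camera in the world; the wrist camera has in their place "T_tool_cam" (4x4, takes a point from camera to tool coordinates, whose origin is the TCP and whose axes are the tool frame's). Camera axes: x right, y up, looking along -z (the intrinsics and any distortion apply to the point x, -y, -z); pixel columns grow to the right and rows downward; lengths in m; the calibration is good to about 2 mm. A picture is of the moment at which its call begins: read the wrist's pose just before it. camera_info takes no time and is no camera call.
A pose or a line that the arm cannot do raises env.PlanningError and nothing moves.
- workorder.finish_job(): hands the job in, once; it reports no verdict.
Trained networks look in the newest picture that a camera, given by its name, has taken for a name from the list of things; names that differ only in an ending like _2 or _b are one class to them, and where a whole thing is asked for, a point or a joint stands for the part that bears it (a point fixed in the world has none). Each returns a list of dicts, best first, with "score" (0 to 1); they miss things now and then, are a little off and sometimes report something else, mostly with a low value. They report only what shows in the picture. A call takes as long as a camera call.
- search_frame(camera, name): "at" ([x, y, z] in m, in world coordinates, good to about 4 mm: the middle of the surface that is visible of it).
- tip_of(camera, name): "at" ([x, y, z] in m, in world coordinates, good to about 4 mm: a listed point, or the origin of a listed thing).
The state is a dict: "t": time; "joint_positions": joint angles; "joint_velocities": joint speeds; "tau": joint torques, N m; "ee_pos": TCP position; "tcp_rot": TCP orientation; "wrist_force": force on the tool from outside, world axes, zero at the start; "moment": the same for the moment, N m; "gripper_width": finger opening in m.
Only numpy, scipy, OpenCV 4.12 (cv2) and the standard library are available. Lean on these libraries where they do the work, as an engineer would, in place of code of your own. Each camera call takes 0.05 s, during which the arm holds its last target.

TASK

Open the stall's cash till by its concealed catch: feel with a fingertip across the four dark discs set flush into its flat top (they look alike, only one of them gives) and push that one all the way in, so that the cash drawer slides out and stays out. Do not touch the drawer itself, pick nothing up, and leave the tape rolls and the eggs where they are.

Things in the scene. Friction and masses are not known exactly. Their poses are not given: they have to be found in the camera images.
- till: grey metal cash till fixed to the green stall top, 260 (x) by 320 (y) by 100 mm high, top flat and level. Origin: centre of its underside; x to its back, away from the robot, y left, z up; the drawer is on its -x side. Four round openings 56 mm across in the top each hold a dark disc 52 mm across, its face 2 mm below the top (98 mm above the stall)
- disc0 (a point): centre of the face of the first disc, at x -50, y -115 mm on the till; it may be a dummy or the catch
- disc1 (a point): centre of the face of the second disc, at x +50, y -40 mm on the till; it may be a dummy or the catch
- disc2 (a point): centre of the face of the third disc, at x -50, y +40 mm on the till; it may be a dummy or the catch
- disc3 (a point): centre of the face of the fourth disc, at x +50, y +115 mm on the till; it may be a dummy or the catch
- catch (a joint): how far the one disc that gives has been pushed in: 0 as found, 0.007 m fully home (face 9 mm below the till's top). Which disc it is differs each time; the other three are rigid dummies. It goes straight down under 2 to 3 N (press with 5 to 10 N), has no spring and stays where it is left
- drawer (a joint): how far the cash drawer has come out of the till: 0 shut, 0.035 m out; geared to the catch, 5 mm of drawer for each mm of the catch, which it follows within half a second
- drawer_front (a point): dark front plate of the cash drawer, 10 by 304 by 72 mm, no handle. The point is the middle of its lower edge; it comes out along the till's -x. Not to be touched
- thin_roll: small yellow tape roll, 48 mm across and 20 mm high, lying loose on the till's top in the back right corner (+x, -y), at least 60 mm from any disc's centre. Origin: centre of its underside
- brown_roll: brown tape roll, 96 mm across, 48 mm high, lying loose on the stall top beside the till. Origin: centre of its underside
- egg_box: open grey pulp box of six brown eggs, 100 by 148 mm, 64 mm high, standing loose beside the till. Origin: centre of its underside

How it is judged:
By the outcome, as a careful person would: the job done as asked, in the order asked, and still so for the second after the job is handed in, with the robot touching nothing.
It also fails if it takes over 54 s, if anything falls off the work surface, if the arm or the gripper's body presses on something with over 40 N, if the wrist force passes 120 N, or if a joint passes its speed limit or range.

## Working session

There is one attempt and no reset: what is moved stays moved. The work goes in short steps, each a Python script; the robot and the scene stay as the last script left them, time stands still between calls to the robot, and variables do not carry over. Pictures are saved under pics/ and viewed, and the job is handed in when it is done.

```bash
mkdir -p pics
cat > h.py <<'E'
from station import env, effector, solver, viewer, workorder, search_frame, tip_of
import numpy as np, cv2
def snap(c,f):
    p,d=viewer.read_camera(c); cv2.imwrite('pics/'+f,cv2.cvtColor(p,cv2.COLOR_RGB2BGR)); return p,d
E
python3 - <<'E'
from h import *
s=env.sense(); print(s['t'],s['ee_pos'],s['tcp_rot'],s['wrist_force'],s['gripper_width'])
P={}
for c in ('scene','side'):
    p,d=snap(c,c+'0.png'); 
    np.save(c+'_d.npy',d); np.save(c+'_p.npy',p)
    i=viewer.camera_info(c); print(i)
    for n in ('till','disc0','disc1','disc2','disc3','thin_roll','drawer_front','brown_roll','egg_box'):
        r=tip_of(c,n); print(c,n,[(np.round(x['at'],4),round(x['score'],2)) for x in r[:2]])
print(env.sense()['t'])
E
```

```text
0.0 [0.29117153 0.5805039  0.21366781] [[ 8.93873247e-01 -6.56604552e-04  4.48319291e-01]
 [-4.48319753e-01 -1.60235773e-03  8.93871821e-01]
 [ 1.31447575e-04 -9.99998501e-01 -1.72667350e-03]] [ 0.22356751 -0.47869701 -1.0364359 ] 0.09194882251089806
{'intrinsics': array([[368.89386623,   0.        , 251.63010967],
       [  0.        , 368.89386623, 190.44239449],
       [  0.        ,   0.        ,   1.        ]]), 'eye': array([1.00582347, 0.66608059, 0.82956706]), 'rotation': array([[-0.81860843, -0.39804178,  0.41405674],
       [ 0.57415884, -0.54843118,  0.60791847],
       [-0.01489532,  0.73538152,  0.67748959]])}
scene till [(array([ 0.5361, -0.0391, -0.0012]), 0.87), (array([ 0.5947, -0.0714,  0.1001]), 0.62)]
scene disc0 [(array([0.5529, 0.0766, 0.0965]), 0.93), (array([ 0.5228, -0.1696,  0.0995]), 0.68)]
scene disc1 [(array([0.5529, 0.0766, 0.0965]), 0.93), (array([ 0.5228, -0.1696,  0.0995]), 0.68)]
scene disc2 [(array([0.5529, 0.0766, 0.0965]), 0.93), (array([ 0.5228, -0.1696,  0.0995]), 0.68)]
scene disc3 [(array([0.5529, 0.0766, 0.0965]), 0.93), (array([ 0.5228, -0.1
[... 641 characters left out ...]
]])}
side till [(array([ 0.5375, -0.0499,  0.0019]), 0.77)]
side disc0 [(array([ 0.5957, -0.065 ,  0.0965]), 0.9), (array([ 0.481 , -0.0235,  0.1009]), 0.87)]
side disc1 [(array([ 0.5957, -0.065 ,  0.0965]), 0.9), (array([ 0.481 , -0.0235,  0.1009]), 0.87)]
side disc2 [(array([ 0.5957, -0.065 ,  0.0965]), 0.9), (array([ 0.481 , -0.0235,  0.1009]), 0.87)]
side disc3 [(array([ 0.5957, -0.065 ,  0.0965]), 0.9), (array([ 0.481 , -0.0235,  0.1009]), 0.87)]
side thin_roll [(array([ 0.6594, -0.1357,  0.0983]), 0.89)]
side drawer_front [(array([ 0.4184, -0.0798,  0.0153]), 0.94)]
side brown_roll [(array([ 0.4907,  0.4374, -0.0028]), 0.55)]
side egg_box [(array([ 0.525 , -0.4073, -0.0013]), 0.7)]
1.0
```

View pics/scene0.png

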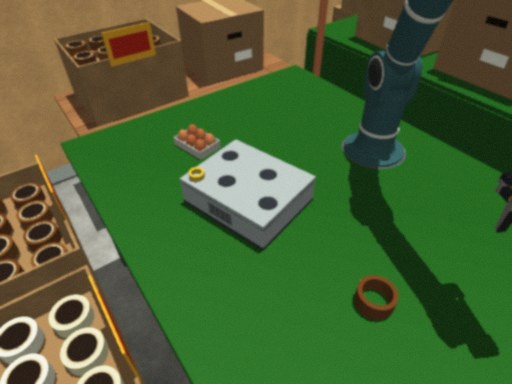

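View pics/side0.png

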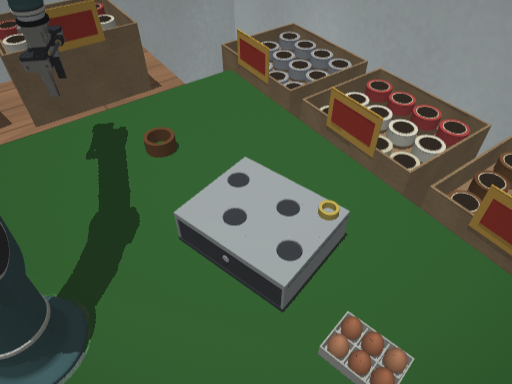

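Scene view: till top with discs at about (231,155), (227,181), (268,174), (268,203), and the yellow roll at (196,174). Side view: discs at (238,180), (235,217), (288,208), (289,250), and the roll at (329,210). Next I'll measure the disc centres with my own code.

```bash
cat > m.py <<'E'
from h import *
def blobs(c,p,seeds,z=0.098):
    i=viewer.camera_info(c);K=i['intrinsics'];R=i['rotation'];e=i['eye']
    g=cv2.cvtColor(p,cv2.COLOR_RGB2GRAY); out=[]
    for u,v in seeds:
        w=g[v-18:v+19,u-24:u+25]; t,b=cv2.threshold(w,0,255,cv2.THRESH_BINARY_INV+cv2.THRESH_OTSU)
        n,l,st,ce=cv2.connectedComponentsWithStats(b); k=l[18,24]
        uu,vv=ce[k]+[u-24,v-18]
        r=R@np.array([(uu-K[0,2])/K[0,0],-(vv-K[1,2])/K[1,1],-1]); out.append((e+r*(z-e[2])/r[2])[:2]); print(c,uu.round(1),vv.round(1),st[k],out[-1].round(4))
    return np.array(out)
N=np.array([[-50,-115],[50,-40],[-50,40],[50,115]])/1000
def fit(w):
    a=N-N.mean(0);b=w-w.mean(0); U,_,V=np.linalg.svd(a.T@b); R=V.T@np.diag([1,np.linalg.det(V.T@U.T)])@U.T; t=w.mean(0)-R@N.mean(0)
    return R,t,np.linalg.norm(N@R.T+t-w,axis=1)
E
python3 - <<'E'
from m import *
ps=np.load('scene_p.npy');pd=np.load('side_p.npy')
# order disc0..3
a=blobs('scene',ps,[(231,155),(227,181),(268,174),(268,203)])
b=blobs('side',pd,[(289,250),(288,208),(235,217),(238,180)])
for w in (a,b,(a+b)/2):
    R,t,r=fit(w); print(t.round(4),np.degrees(np.arctan2(R[1,0],R[0,0])).round(2),r.round(4),(N@R.T+t).round(4).tolist())
print(viewer.camera_info('wrist'))
E
```

```text
scene 229.6 155.4 [ 15  14  17  10 134] [ 0.5197 -0.1712]
scene 226.4 180.6 [ 15  12  18  12 173] [ 0.5952 -0.0712]
scene 267.6 174.1 [ 15  13  18  11 159] [ 0.4764 -0.0221]
scene 267.5 202.9 [ 14  12  20  13 208] [0.5522 0.0784]
side 289.1 250.1 [ 11   8  27  21 433] [ 0.5212 -0.1718]
side 287.9 207.4 [ 12   9  24  17 310] [ 0.5965 -0.0722]
side 234.4 216.4 [ 12   9  24  18 341] [ 0.4783 -0.023 ]
side 238.0 179.5 [ 13  11  22  14 249] [0.5533 0.0768]
[ 0.5359 -0.0465] 16.11 [0.0003 0.0002 0.0004 0.0006] [[0.5198, -0.1709], [0.595, -0.0711], [0.4768, -0.022], [0.552, 0.0778]]
[ 0.5373 -0.0476] 16.12 [0.0002 0.0001 0.0001 0.0001] [[0.5212, -0.1719], [0.5965, -0.0721], [0.4782, -0.023], [0.5534, 0.0768]]
[ 0.5366 -0.047 ] 16.11 [0.0001 0.0001 0.0001 0.0003] [[0.5205, -0.1714], [0.5958, -0.0716], [0.4775, -0.0225], [0.5527, 0.0773]]
{'intrinsics': array([[297.73278395,   0.        , 258.01239602],
       [  0.        , 297.73278395, 194.62512397],
       [  0.        ,   0.        ,   1.        ]]), 'T_tool_cam': array([[-2.17488840e-04, -9.72550919e-01, -2.32690059e-01,
        -6.53197224e-02],
       [-9.29856279e-04,  2.32690160e-01, -9.72550474e-01,
        -1.70312978e-01],
       [ 9.99999544e-01,  4.84943771e-06, -9.54940091e-04,
         2.79808408e-05],
       [ 0.00000000e+00,  0.00000000e+00,  0.00000000e+00,
         1.00000000e+00]])}
```

The two cameras agree to about 1.5 mm, with a fit residual under 0.6 mm, yaw 16.1° and all discs within reach. I'll shut the fingers and start feeling at disc3, the nearest.

```bash
cat > f.py <<'E'
from m import *
D=np.array([[0.5205,-0.1714],[0.5958,-0.0716],[0.4775,-0.0225],[0.5527,0.0773]])
th=np.radians(16.1);c,s=np.cos(th),np.sin(th)
RT=np.array([[c,0,-s],[s,0,c],[0,-1,0]])
def fz(): 
    return np.mean([env.sense()['wrist_force'][2] for _ in range(3)])
def st(tag=''):
    q=env.sense(); print(tag,round(q['t'],2),q['ee_pos'].round(4),q['wrist_force'].round(2)); return q
E
python3 - <<'E'
from f import *
effector.grasp(5); st('shut')
for k in range(4): print(k,solver.inverse_kinematics([*D[k],0.09],RT))
env.reach([*D[3],0.16],RT); st('above'); 
env.movel([*D[3],0.108],rate=0.1); st('hover'); env.pause(0.1); st()
p,d=snap('side','s1.png'); snap('wrist','w1.png'); st()
E
```

```text
shut 2.34 [0.2914 0.581  0.2146] [ 0.29  0.38 -0.83]
0 [-0.01454948  0.47372948  0.34124625  1.96830599 -0.22932016  0.73642746
  2.31458718]
1 [-0.08288555  0.5364302   0.19252484  1.83253545 -0.13870726  0.78560766
  2.03329994]
2 [-0.20802995  0.36612     0.21905374  2.12500551 -0.12683488  0.66238665
  1.9489324 ]
3 [-0.24001807  0.47489124  0.05167913  1.92854827 -0.03507408  0.73900247
  1.68367477]
above 4.39 [0.5527 0.0784 0.1601] [-0.08  0.78 -0.11]
hover 5.06 [0.553  0.0775 0.1082] [0.52 0.67 0.28]
 5.16 [0.5533 0.0775 0.1087] [-0.41  0.    0.12]
 5.26 [0.5532 0.0774 0.1087] [ 0.36 -0.04 -0.42]
```

Run:
```python
import cv2
a=cv2.imread('pics/s1.png')[120:320,130:400]; cv2.imwrite('pics/s1c.png',cv2.resize(a,None,fx=2.9,fy=2.9))
```

```text
(no output)
```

View pics/s1c.png

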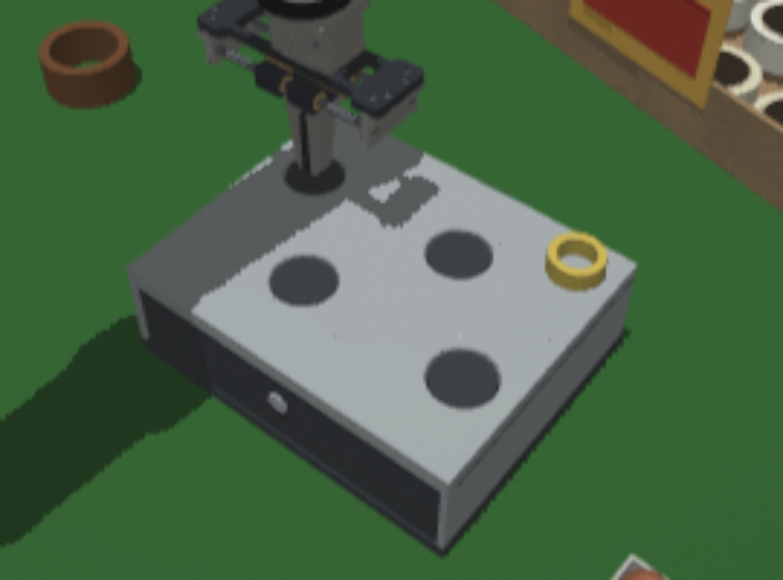

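View pics/w1.png

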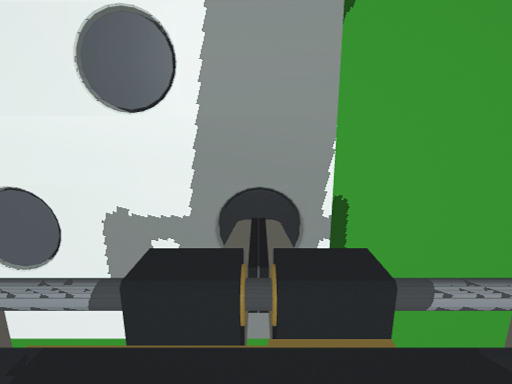

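The side crop shows the shut fingers over disc3 at (315,177), with the drawer shut. The wrist view shows the tip centred on the disc at (260,218). Next I'll probe down in 1 mm steps.

```bash
cat >> f.py <<'E'
def probe(k,zmin=0.084,fmax=7,zs=0.104):
    """1 mm steps; stop at fmax or zmin"""
    env.movel([*D[k],zs],rate=0.08); env.pause(0.1); f0=np.mean(fz()); z=zs; zc=None
    print('disc',k,'f0',f0.round(2))
    while z>zmin:
        z-=0.001; env.movel([*D[k],z],rate=0.03); env.pause(0.03)
        q=env.sense(); f=q['wrist_force'][2]-f0
        print('cmd %.4f z %.4f f %.2f t %.2f'%(z,q['ee_pos'][2],f,q['t']))
        if f>fmax: break
    return z
E
python3 - <<'E'
from f import *
probe(3)
E
```

```text
disc 3 f0 -0.65
cmd 0.1030 z 0.1030 f 0.91 t 5.89
cmd 0.1020 z 0.1019 f 0.55 t 6.17
cmd 0.1010 z 0.1010 f 0.23 t 6.46
cmd 0.1000 z 0.0999 f 0.41 t 6.74
cmd 0.0990 z 0.0989 f 0.16 t 7.03
cmd 0.0980 z 0.0979 f 0.37 t 7.31
cmd 0.0970 z 0.0969 f -0.58 t 7.59
cmd 0.0960 z 0.0959 f 0.83 t 7.88
cmd 0.0950 z 0.0949 f 0.01 t 8.16
cmd 0.0940 z 0.0939 f 0.39 t 8.44
cmd 0.0930 z 0.0929 f 0.05 t 8.72
cmd 0.0920 z 0.0919 f 0.93 t 9.01
cmd 0.0910 z 0.0914 f 6.41 t 9.29
cmd 0.0900 z 0.0914 f 13.72 t 9.57
```

Stiff contact came at z≈0.0914, lower than the 0.098 expected, with no 2–3 N plateau before it. I'll look before drawing a conclusion.

Run:
```python
from f import *
env.movel([*D[3],0.0925],rate=0.05); st()
p,d=snap('side','s2.png'); a=p[120:320,130:400,::-1]; cv2.imwrite('pics/s2c.png',cv2.resize(a,None,fx=2.9,fy=2.9))
p,d=snap('wrist','w2.png')
```

```text
9.82 [0.5528 0.0773 0.0924] [-0.91  0.15 -0.31]
```

View pics/s2c.png

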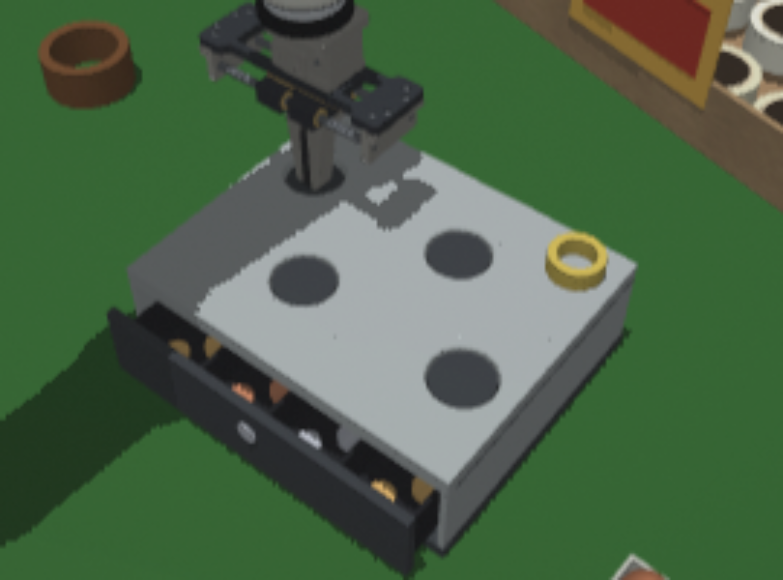

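View pics/w2.png

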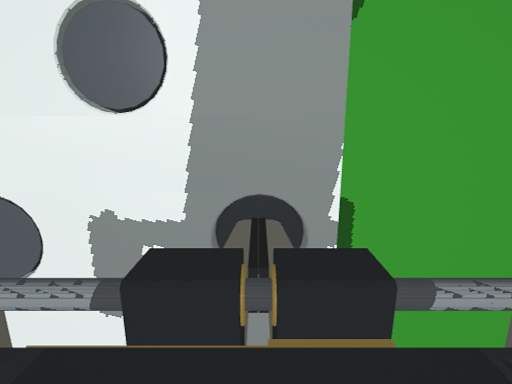

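The side crop shows the drawer out, its front running from (115,315) to (410,570). So disc3 is the catch, and the hard stop was its end of travel. I'll retreat straight up and measure.

Run:
```python
from f import *
env.movel([*D[3],0.24],rate=0.15); env.pause(0.3); st()
p,d=snap('side','s3.png'); a=p[120:320,130:400,::-1]; cv2.imwrite('pics/s3c.png',cv2.resize(a,None,fx=2.9,fy=2.9))
for n in ('drawer_front','thin_roll','brown_roll','egg_box'):
    print(n,[(np.round(x['at'],4),round(x['score'],2)) for x in tip_of('side',n)[:1]])
r=tip_of('side','drawer_front')
if r:
    print('drawer x on till',(RT[:2,0]@(np.array(r[0]['at'][:2])-[0.5366,-0.047])).round(4), 'before',(RT[:2,0]@(np.array([0.4184,-0.0798])-[0.5366,-0.047])).round(4))
# disc3 depth vs top and drawer outline from depth
i=viewer.camera_info('side');K=i['intrinsics']
v,u=np.mgrid[:384,:512]; 
def pts(d): 
    P=np.stack([(u-K[0,2])/K[0,0]*d,-(v-K[1,2])/K[1,1]*d,-d],-1)@i['rotation'].T+i['eye']
    L=(P-[0.5366,-0.047,0]); return np.stack([L[...,0]*c+L[...,1]*s,-L[...,0]*s+L[...,1]*c,P[...,2]],-1)
for nm,dd in (('before',np.load('side_d.npy')),('after',d)):
    L=pts(dd); ok=dd>0
    m=ok&(abs(L[...,1])<.14)&(L[...,2]>.03)&(L[...,2]<.065)&(L[...,0]<-.1)&(L[...,0]>-.25)
    print(nm,'front plate x',np.percentile(L[m][:,0],[5,20,50]).round(4))
    for k in range(4):
        m=ok&(np.hypot(L[...,0]-N[k,0],L[...,1]-N[k,1])<.016)&(abs(L[...,2]-.095)<.02); print(k,np.median(L[m][:,2]).round(4),m.sum())
```

```text
11.36 [0.5525 0.0773 0.2394] [ 0.24 -0.4  -0.18]
drawer_front [(array([ 0.3853, -0.0879,  0.0138]), 0.66)]
thin_roll [(array([ 0.6611, -0.1376,  0.0952]), 0.77)]
brown_roll [(array([ 0.4914,  0.4333, -0.0016]), 0.83)]
egg_box [(array([ 0.526 , -0.4053, -0.0045]), 0.94)]
drawer x on till -0.1567 before -0.1227
before front plate x [-0.129  -0.1283 -0.1277]
0 0.0958 141
1 0.0958 103
2 0.0959 110
3 0.0957 87
after front plate x [-0.1638 -0.1631 -0.1624]
0 0.0957 136
1 0.0959 109
2 0.096 110
3 0.0888 86
```

View pics/s3c.png

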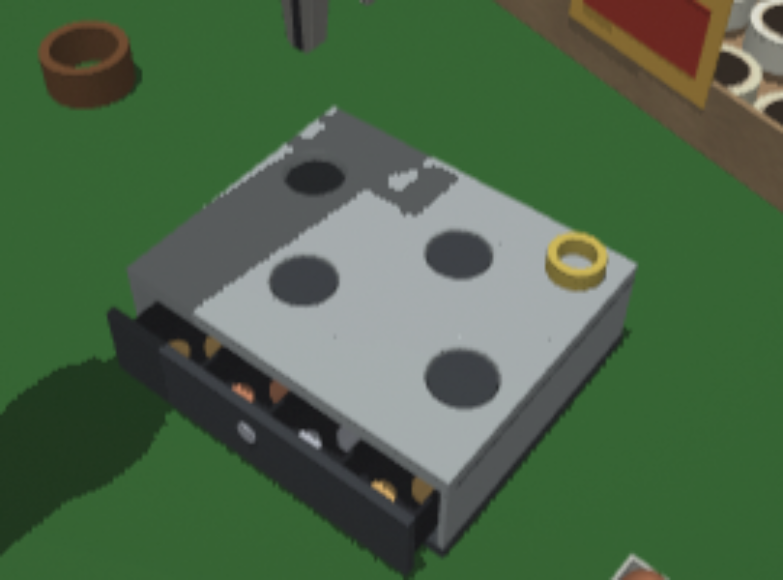

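The view shows the fingers clear above the till at (305,45), the drawer out, and the rolls and egg box where they were. By depth the drawer came out 34.7 mm and disc3 went in 6.9 mm, which is fully home.

```bash
python3 -c "
from f import *
workorder.finish_job(); st()"
```

```text
the job is handed in; nothing more can be done
the job is handed in; nothing more can be done
```

The till is open and the job is handed in: disc3 (back left) was the catch, and the cash drawer slid out and stayed out. I tried disc3 first and it gave, so I did not feel the other three discs.

- **Pressing:** I pushed with the shut fingers in 1 mm steps until the disc hit its hard stop at about 14 N, then backed straight up. That peak is above the 5–10 N you suggested. The 2–3 N resistance never showed in the force readings, so I confirmed the catch from the pictures instead.
- **Last checks (depth image, fingers clear):** disc3 went in about 6.9 mm of its 7 mm and the other discs did not move. The drawer front came out about 34.7 mm of 35 mm, and was still out about 2 s after the press.
- **Other items:** the rolls and the egg box are where they were, to within the finder's error of a few millimetres. The robot did not touch the drawer.
- **Time:** the robot's clock read about 11.4 s at the last check, out of 54 s. No reading came back after hand-in.

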